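# Fill the wash basket and offer up its lid for the hinge pin

## Task

Stand the two valve cartridges from the bench upright in the two empty cells of the wash basket, lowering them in rather than dropping them. Then lift the lid out of its drip rack by the blue tab and offer it up, upright, to the hinge at the back of the basket: the lid's knuckle goes between the basket's two knuckles with all three bores in one line, ready for a workmate to slide the hinge pin through. Finish while holding the lid still like that, its weight in the gripper and not resting on the basket, and leave the hinge pin and the other things on the bench where they are.

Things in the scene. Friction and masses are not known exactly. Their poses are not given: they have to be found in the camera images.
- basket: stainless wash basket with six open-topped cells, fixed; 97 (x) by 144 (y) by 50 mm. Origin: centre of underside; x points to the hinge side (rear), z up. Two rows along x (cell centres at x = -23.5 and +23.5 mm), three columns along y (-47, 0, +47 mm); cells 44 mm square, walls 3 mm, cell floors 4 mm up, rim at 50 mm. Rear wall's outer face at x = 48.5 mm
- hinge_line (a point): middle of the basket's hinge line, turning with the basket: 64.5 mm behind the basket's origin (+x) and 52.5 mm above the bench; the hinge line runs along y. Two tubular brass knuckles on it, 20 mm outside dia., bore 12 mm, each 30 mm long, leave a gap 52 mm wide centred on this point. Nothing in the gap; 6 mm free between the lid's knuckle and the rear wall
- empty_a: drain hole in the middle of the floor of an empty cell (4 mm above the bench); the cell wants a cartridge
- empty_b: the same in the other empty cell
- cart_a_center (a point): first loose valve cartridge: round body 34 mm dia. and 46 mm tall, on it a stem 18 mm dia. and 36 mm tall, 82 mm overall, 0.28 kg; stands upright, z along its axis. This point: on the axis, 41 mm above its foot (5 mm below the shoulder)
- cart_b_center (a point): second loose valve cartridge: round body 34 mm dia. and 46 mm tall, on it a stem 18 mm dia. and 36 mm tall, 82 mm overall, 0.28 kg; stands upright, z along its axis. This point: on the axis, 41 mm above its foot (5 mm below the shoulder), the same shape
- loaded0_center (a point): cartridge already standing in a cell, the same shape and point; leave it there
- loaded1_center (a point): cartridge already standing in a cell, the same shape and point; leave it there
- loaded2_center (a point): cartridge already standing in a cell, the same shape and point; leave it there
- loaded3_center (a point): cartridge already standing in a cell, the same shape and point; leave it there
- rack: grey plastic drip rack fixed to the bench, base 80 (x) by 190 (y) mm, two slotted end posts 85 mm high; holds the lid upright by its side edges in slots 8 mm wide (x), floor 40 mm up, 45 mm deep, open at the top. Origin: centre of its underside, z up; the lid's plane is its y-z plane
- lid_bore (a point): centre of the bore of the lid's one brass knuckle (20 mm outside dia., bore 12 mm, 44 mm long along y) at the lid's lower edge; 23 mm above the bench in the rack. Lid axes: x normal to the plate, y along the knuckle, z up the plate; in the slot it may lean up to 2 degrees about y. Same from both faces. A 40 mm wide strip joins the knuckle to the plate
- lid_tab (a point): centre of the blue grip tab on the lid's upper edge, 132 mm straight above the bore; tab 12 mm thick (x), 60 mm wide (y), 32 mm tall. Below it the steel plate, 5 mm thick, 144 mm wide, from 17 to 117 mm above the bore, with six windows. The lid weighs 0.42 kg and hangs balanced from the tab
- hinge_pin_mid (a point): the loose hinge pin, a steel rod 8 mm dia. and 130 mm long lying along its x, end bent at a right angle; middle of the rod. Bystander
- micrometer: digital micrometer lying on the bench along its x, about 205 by 60 by 22 mm. Bystander
- sort_box: light blue open sorting box, 100 by 150 by 35 mm, centre of its underside. Bystander
- sleeve: flanged steel sleeve standing on the bench, 52 mm dia., 50 mm tall, centre of its underside. Bystander
Things that resemble listed ones, but are neither listed nor needed, are in the scene too. Leave any yellow look-alike of the part that bears cart_a_center alone.

How it is judged:
By the outcome, as a careful person would: the job done as asked, in the order asked, and still so for the second after the job is handed in, while the arm keeps its last pose, push and grip.
It also fails if it takes over 64 s, if anything falls off the work surface, if the arm or the gripper's body presses on something with over 40 N, if the wrist force passes 120 N, or if a joint passes its speed limit or range.

## Robot

A 6-joint arm with a two-finger parallel gripper is mounted at the origin on the work surface. World frame = base frame: x ahead of the robot, y to its left, z up, the work surface at z = 0. Lengths are in m, angles in rad, forces in N, time in s.
With the tool pointing down it reaches from about 0.425 to 0.95 m from the base axis. Payload 3.5 kg.
Tool frame: the origin (TCP) lies at the very end of the fingers, on their centre line; the grasp point (between the pads) lies 19 mm behind it; z points along the fingers, y is the direction in which the jaws open and shut (so a half turn about z gives the same grasp; the last joint's range is limited). The gripper opens to 85 mm and grips with 20 to 120 N. Pads are 22 mm wide; open, the fingers measure 114 mm over their backs; the gripper's body (76 mm by 85 mm) begins 54 mm behind the grasp point. The pads swing forward as they close: fully open they stand 13 mm farther back than shut.
Start: joints at [-1.347, 0.286, 1.577, -0, 1.279, -0.15], TCP at [0.247, -0.628, 0.231] pointing down, gripper open.
Joint ranges: [-2.77, 2.77], [-0.9, 2.22], [0.21, 2.48], [-1.53, 4.67], [0.24, 2.81], [-2.84, 2.84]. Speed limits (rad/s): [2.79, 2.79, 3.14, 3.14, 3.14, 3.14].

## Interface

Orientations are given as a unit quaternion [w, x, y, z].
In Python, from plant import ctrl, vision, close_job, trace, spot_point gives the robot as it stands.
- The arm moves only by the tool arm_command, never from a script. Its argument "plan" is text: rows parted by semicolons, each of 7 numbers parted by spaces: the closure, from 0 (fully open) to 1 (shut), then the shift along the tool's x, y, z in mm, then the turn, a rotation vector about the tool's x, y, z in rad. A call has 1 to 10 rows; each row is the pose to reach, as a shift and turn from the pose measured when the call began, along the tool's axes at that moment; what a row does not reach only later rows make up. A row lasts 1/10 s, in which the tool goes at most 50 mm and 8.59 degrees, less where a joint would pass 70% of its speed; a pose out of reach is approached as far as the arm can. A call with a gripper value outside its range is refused whole. The fingers move at their own pace and stop on an object; the grip force is fixed at half the most. Time passes only in rows, so rows that repeat a pose let the fingers close. It gives the time, the measured TCP pose, the force and the opening at its end, in the units of the state.
- ctrl.sense(): the state, without advancing time (a new reading comes with each control period).
- vision.snapshot(name): name is "scene" or "top" or "wrist"; returns the picture (480x640x3 uint8, blue, green, red); there is no depth.
- vision.camera_model(name): a dict with "K" (3x3 intrinsics, pixels), "eye" and "orientation" of the camera in the world; the wrist camera has in their place "mount" (4x4, takes a point from camera to tool coordinates, whose origin is the TCP and whose axes are the flange's). Camera axes: x right, y down, z forward; pixel columns grow to the right and rows downward; lengths in m; the calibration is good to about 2 mm. A picture is of the moment at which its call begins: read the wrist's pose just before it. camera_model takes no time and is no camera call.
- close_job(): hands the job in, once; it reports no verdict.
Trained networks look in the newest picture that a camera, given by its name, has taken for a name from the list of things; names that differ only in an ending like _2 or _b are one class to them, and where a whole thing is asked for, a point or a joint stands for the part that bears it (a point fixed in the world has none). Each returns a list of dicts, best first, with "confidence" (0 to 1); they miss things now and then, are a little off and sometimes report something else, mostly with a low value. They report only what shows in the picture. A call takes as long as a camera call. They do not tell look-alikes from the thing itself.
- trace(label, camera): "pixels" (480x640 bool, what is visible of it) and "extent" ([left, top, right, bottom] in pixels, round what is visible of it).
- spot_point(label, camera): "at" ([column, row] in pixels: a listed point, or the origin of a listed thing).
The state is a dict: "clock": time; "qpos": joint angles; "qd": joint speeds; "tau": joint torques, N m; "tool_pos": TCP position; "ee_rot": TCP orientation; "ft_force": force on the tool from outside, world axes, zero at the start; "wrist_torque": the same for the moment, N m; "opening": opening from 0.0 (shut) to 1.0 (fully open).
Only numpy, scipy, OpenCV 4.12 (cv2) and the standard library are available. Lean on these libraries where they do the work, as an engineer would, in place of code of your own. Each camera call takes 0.05 s, during which the arm holds its last target. There are 200 camera calls.

## Working session

There is one attempt and no reset: what is moved stays moved. The work goes in short steps, Python scripts to look and compute and a tool call to move; the robot and the scene stay as the last step left them, time stands still between calls to the robot, and variables do not carry over. Pictures are saved under pics/ and viewed, about 8 in all and at most 12, crops included, and the job is handed in when it is done.

Besides the shell and the picture viewer there is one more tool, called after ">>>" by a JSON object that holds its "api" and its "payload", one argument or row to a line. arm_command: Moves the arm, as the interface text tells. Its arguments: {"type":"object","properties":{"plan":{"type":"string"}},"required":["plan"]}

```bash
mkdir -p pics
cat > h.py <<'E'
import numpy as np, cv2
from scipy.spatial.transform import Rotation as R
from plant import ctrl, vision, close_job, trace, spot_point
def q2R(q): return R.from_quat([q[1],q[2],q[3],q[0]]).as_matrix()
def cam(name,s=None):
    m=vision.camera_model(name); K=np.array(m["K"])
    if "mount" in m:
        M=np.array(m["mount"]); s=s or ctrl.sense(); Rt=q2R(s["ee_rot"])
        return K, Rt@M[:3,:3], Rt@M[:3,3]+np.array(s["tool_pos"])
    o=np.array(m["orientation"]); Rc=q2R(o) if o.size==4 else o
    return K,Rc,np.array(m["eye"])
def ray(c,px):
    K,Rc,e=c; d=Rc@np.linalg.solve(K,[px[0],px[1],1.]); return e,d/np.linalg.norm(d)
def atz(c,px,z):
    e,d=ray(c,px); return e+d*(z-e[2])/d[2]
def tri(obs):
    A=np.zeros((3,3));b=np.zeros(3)
    for c,px in obs:
        e,d=ray(c,px);P=np.eye(3)-np.outer(d,d);A+=P;b+=P@e
    x=np.linalg.solve(A,b)
    return x,[np.linalg.norm(np.cross(x-ray(c,p)[0],ray(c,p)[1])) for c,p in obs]
def proj(c,X):
    K,Rc,e=c; v=K@(Rc.T@(np.array(X)-e)); return v[:2]/v[2]
def tool(v,s=None):
    s=s or ctrl.sense(); return q2R(s["ee_rot"]).T@(np.array(v)-np.array(s["tool_pos"]))*1000
E
python3 - <<'E'
from h import *
np.set_printoptions(precision=4,suppress=True)
s=ctrl.sense();print(s)
ims=[]
L=["basket","hinge_line","empty_a","cart_a_center","loaded0_center","rack","lid_bore","lid_tab","hinge_pin_mid","micrometer","sort_box","sleeve"]
for n in ["scene","top"]:
    im=vision.snapshot(n);cv2.imwrite(f"pics/{n}0.png",im);c=cam(n);print(n,c[2],c[1][:,2])
    for l in L:
        print(l,[(np.round(r["at"],1).tolist(),round(r["confidence"],2),atz(c,r["at"],0.04)[:2].round(3).tolist()) for r in spot_point(l,n)])
E
```

```text
{'clock': 0.0, 'qpos': array([-1.347 ,  0.2872,  1.5782, -0.    ,  1.2786, -0.15  ]), 'qd': array([-0.0016,  0.0016, -0.0002,  0.001 , -0.0005, -0.0008]), 'tau': array([ -0.0015, -40.598 , -29.2626,  -0.0002,   0.0059,  -0.    ]), 'tool_pos': array([ 0.2464, -0.6277,  0.2299]), 'ee_rot': array([-0.0012,  0.9826,  0.1859, -0.0001]), 'ft_force': array([0.2448, 0.0977, 0.3206]), 'wrist_torque': array([-0.0371, -0.0549,  0.0098]), 'opening': 1.00036941580084}
scene [ 1.3378 -0.1568  0.904 ] [-0.6643  0.1216 -0.7375]
basket [([310.7, 256.2], 0.8, [0.599, -0.054]), ([455.6, 210.9], 0.21, [0.533, 0.283])]
hinge_line []
empty_a [([327.9, 348.9], 0.19, [0.821, -0.061])]
cart_a_center [([170.0, 281.1], 0.91, [0.608, -0.338]), ([203.5, 280.6], 0.75, [0.62, -0.273]), ([121.6, 277.6], 0.59, [0.579, -0.433])]
loaded0_center [([286.6, 232.0], 0.48, [0.522, -0.092])]
rack [([455.1, 210.8], 0.73, [0.532, 0.282])]
lid_bore [([456.3, 204.2], 0.57, [0.513, 0.292])]
lid_tab [([464.1, 156.7], 0.96, [0.359, 0.368])]
hinge_pin_mid [([328.4, 349.2], 0.57, [0.822, -0.061])]
micrometer [([501.9, 286.3], 0.64, 
[... 289 characters left out ...]
63, [0.621, -0.073])]
empty_a [([300.7, 252.0], 0.65, [0.593, -0.015]), ([317.4, 279.4], 0.43, [0.531, -0.052])]
cart_a_center [([416.4, 238.0], 0.72, [0.624, -0.274]), ([487.3, 254.8], 0.68, [0.586, -0.429]), ([448.6, 248.1], 0.53, [0.601, -0.344])]
loaded0_center [([333.0, 283.0], 0.7, [0.523, -0.087])]
rack [([165.4, 298.7], 0.84, [0.488, 0.284])]
lid_bore [([159.9, 302.8], 0.94, [0.479, 0.296]), ([300.5, 253.0], 0.31, [0.591, -0.014]), ([293.7, 269.8], 0.31, [0.553, 0.001])]
lid_tab []
hinge_pin_mid [([320.3, 167.9], 0.65, [0.789, -0.059])]
micrometer [([156.8, 203.2], 0.7, [0.706, 0.316])]
sort_box [([415.5, 199.0], 0.88, [0.715, -0.275])]
sleeve [([244.2, 207.7], 0.72, [0.695, 0.115])]
```

View pics/top0.png

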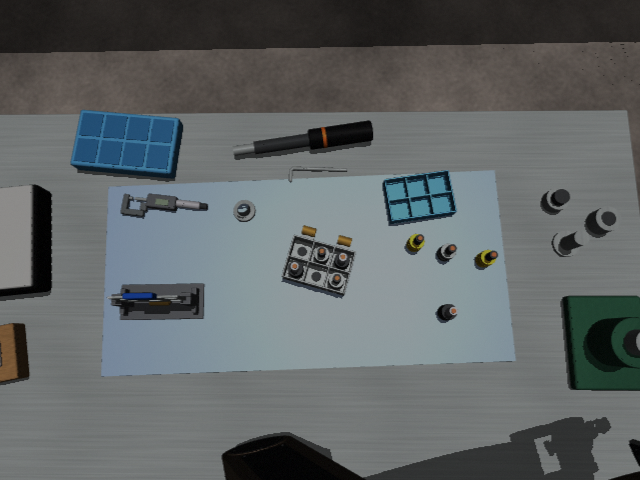

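View pics/scene0.png

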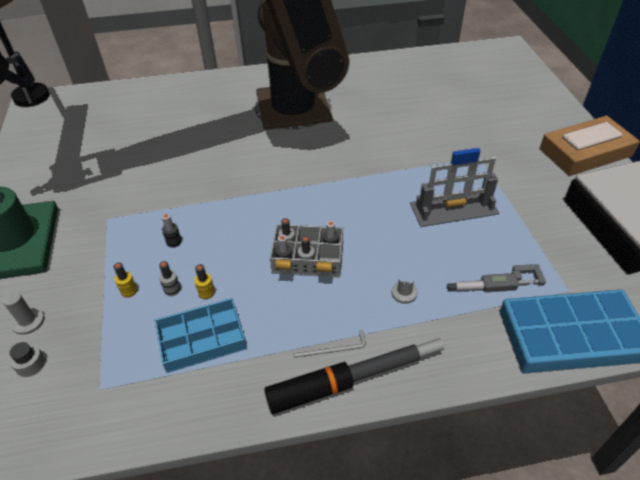

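Run:
```python
from h import *
np.set_printoptions(precision=4,suppress=True)
S=cam("scene");T=cam("top")
for n,a,b in [("cartA",(170,281.1),(448.6,248.1)),("cartB stem tip",(166,215),(452,307)),("rack",(455.1,210.8),(165.4,298.7)),("tab",(466,156.7),(141,296)),("basket",(310.7,256.2),(318.9,267.5)),("kn1",(283,265),(344,240)),("kn2",(323.5,267),(309,231))]:
    print(n,*tri([(S,a),(T,b)]))
print(vision.camera_model("wrist")["mount"],vision.camera_model("wrist")["K"])
print(tool([0.60,-0.34,0.2]))
```

```text
cartA [ 0.6023 -0.3425  0.0345] [np.float64(0.002965148967292422), np.float64(0.0029651489672923824)]
cartB stem tip [ 0.4684 -0.3345  0.0878] [np.float64(0.0011851949969996776), np.float64(0.0011851949969995572)]
rack [ 0.4923  0.3004 -0.0035] [np.float64(0.0032788570100604313), np.float64(0.003278857010060291)]
tab [0.4859 0.3022 0.1512] [np.float64(0.0018901731067036255), np.float64(0.0018901731067036656)]
basket [ 0.5638 -0.052  -0.001 ] [np.float64(0.003321531877849451), np.float64(0.003321531877849494)]
kn1 [ 0.6183 -0.1123  0.0484] [np.float64(0.0009036704583262525), np.float64(0.000903670458326277)]
kn2 [ 0.6391 -0.0339  0.0478] [np.float64(0.000509539724167202), np.float64(0.0005095397241671976)]
[[ 0.0012 -0.9645 -0.2641  0.0665]
 [ 1.      0.0014 -0.0004  0.0015]
 [ 0.0007 -0.2641  0.9645 -0.1434]
 [ 0.      0.      0.      1.    ]] [[360.5734   0.     321.6566]
 [  0.     360.5734 237.3633]
 [  0.       0.       1.    ]]
[ 434.3708 -139.3488   31.3283]
```

>>> {"api": "arm_command", "payload": {
  "plan": "0.3 369 -164 -20 0 0 -0.939; 0.3 369 -164 -20 0 0 -0.939; 0.3 369 -164 -20 0 0 -0.939; 0.3 369 -164 -20 0 0 -0.939; 0.3 369 -164 -20 0 0 -0.939; 0.3 369 -164 -20 0 0 -0.939; 0.3 369 -164 -20 0 0 -0.939; 0.3 369 -164 -20 0 0 -0.939; 0.3 369 -164 -20 0 0 -0.939; 0.3 369 -164 -20 0 0 -0.939"
}}

```text
clock: 2.3
tool_pos: [0.531, -0.3398, 0.2515]
ee_rot: [0.0, 0.791, 0.611, -0.0]
ft_force: [-1.3, -1.0, 0.1]
opening: 0.702
```

Run:
```python
from h import *
np.set_printoptions(precision=4,suppress=True)
s=ctrl.sense();print({k:s[k] for k in ("clock","tool_pos","ee_rot","opening","qd","ft_force","qpos")})
c=cam("wrist",s);im=vision.snapshot("wrist");cv2.imwrite("pics/w1.png",im)
for r in spot_point("cart_a_center","wrist"): print(r, atz(c,r["at"],.041))
```

```text
{'clock': 2.3, 'tool_pos': array([ 0.531 , -0.3398,  0.2515]), 'ee_rot': array([ 0.0002,  0.7913,  0.6115, -0.0002]), 'opening': 0.7020252604286491, 'qd': array([-0.0519,  0.    ,  0.009 , -0.0106,  0.    , -0.0067]), 'ft_force': array([-1.2564, -0.983 ,  0.0902]), 'qpos': array([-0.7299,  0.1748,  1.672 , -0.0004,  1.2946, -0.4747])}
{'at': [386.3, 192.4], 'confidence': 0.97} [ 0.5967 -0.3419  0.041 ]
{'at': [394.1, 115.2], 'confidence': 0.96} [ 0.6185 -0.2731  0.041 ]
{'at': [391.9, 273.0], 'confidence': 0.62} [ 0.5851 -0.4261  0.041 ]
```

View pics/w1.png

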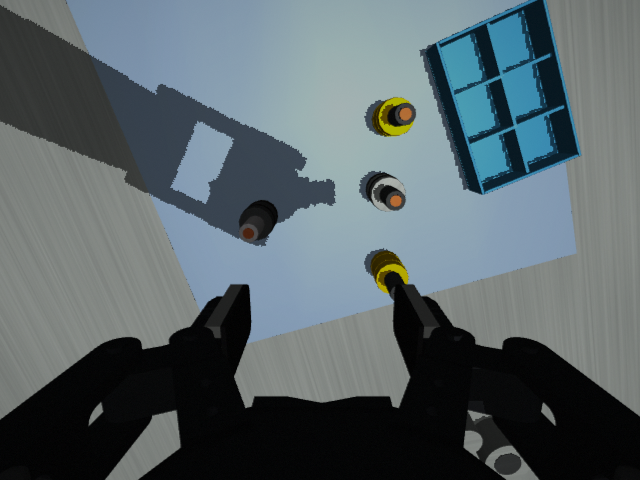

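Run:
```python
from h import *
np.set_printoptions(precision=4,suppress=True)
S=cam("scene");T=cam("top");W=cam("wrist")
print(tri([(W,(396.5,201)),(S,(165,265)),(T,(453.5,244.5))]),atz(W,(396.5,201),.082))
print(tri([(W,(249,233)),(S,(166,215)),(T,(452.5,307.5))]),atz(W,(249,233),.082))
for p in [(0.597,-.342,.055),(0.465,-.335,.055)]: print(tool(p))
```

```text
(array([ 0.5994, -0.3432,  0.0813]), [np.float64(0.003813765469444866), np.float64(0.004120638169915632), np.float64(0.003029344396180206)]) [ 0.5966 -0.3458  0.082 ]
(array([ 0.4662, -0.3367,  0.087 ]), [np.float64(0.003309316353168897), np.float64(0.0009095544037526575), np.float64(0.0024605821481204966)]) [ 0.463  -0.3406  0.082 ]
[ 16.9061  65.4025 196.0958]
[-10.0685 -64.0013 196.1731]
```

>>> {"api": "arm_command", "payload": {
  "plan": "0.3 16 66 50 0 0 0; 0.3 16 66 121 0 0 0; 0.3 16 66 121 0 0 0; 0.3 16 66 121 0 0 0; 0.3 16 66 121 0 0 0"
}}

```text
clock: 2.9
tool_pos: [0.5959, -0.3441, 0.1292]
ee_rot: [-0.001, 0.793, 0.609, -0.001]
ft_force: [-0.2, -0.3, 1.4]
opening: 0.699
```

Run:
```python
from h import *
np.set_printoptions(precision=4,suppress=True)
s=ctrl.sense();c=cam("wrist",s);im=vision.snapshot("wrist");cv2.imwrite("pics/w2.png",im)
print(s["tool_pos"])
for r in spot_point("cart_a_center","wrist"): print(r, atz(c,r["at"],.041))
for r in trace("cart_a_center","wrist"): print(r["extent"],r["confidence"])
```

```text
[ 0.5959 -0.3441  0.1292]
{'at': [332.7, 350.1], 'confidence': 0.85} [ 0.5828 -0.4263  0.041 ]
{'at': [320.1, 238.7], 'confidence': 0.8} [ 0.5955 -0.3427  0.041 ]
{'at': [329.2, 126.7], 'confidence': 0.74} [ 0.6193 -0.2751  0.041 ]
[313.2, 306.7, 360.0, 401.6] 0.75
[295.8, 204.7, 349.9, 274.3] 0.72
[300.6, 96.0, 357.4, 153.2] 0.7
```

View pics/w2.png

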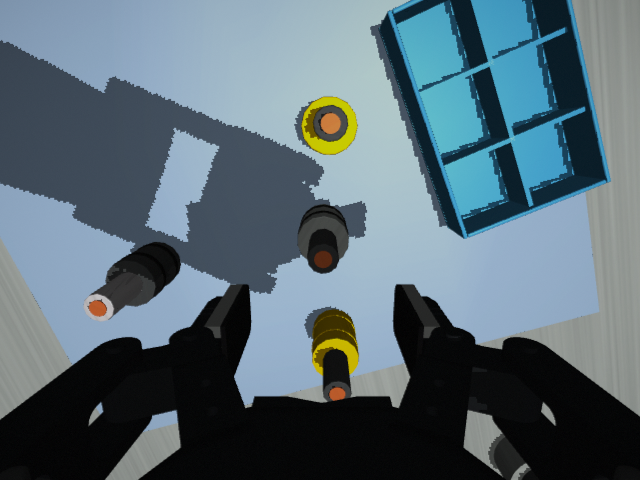

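>>> {"api": "arm_command", "payload": {
  "plan": "0.3 1 0 45 0 0 0; 0.3 1 0 78 0 0 0; 0.3 1 0 78 0 0 0; 1 1 0 78 0 0 0; 1 1 0 78 0 0 0; 1 1 0 78 0 0 0; 1 1 0 78 0 0 0; 1 1 0 78 0 0 0; 1 1 0 78 0 0 0"
}}

```text
clock: 3.95
tool_pos: [0.5994, -0.3456, 0.0601]
ee_rot: [0.004, 0.793, 0.61, 0.0]
ft_force: [-2.5, 0.2, 6.5]
opening: 0.189
```

>>> {"api": "arm_command", "payload": {
  "plan": "1 0 0 0 0 0 0; 1 0 0 0 0 0 0"
}}

```text
clock: 4.15
tool_pos: [0.6, -0.346, 0.0613]
ee_rot: [0.005, 0.793, 0.61, 0.0]
ft_force: [0.3, -0.3, -2.6]
opening: 0.184
```

Run:
```python
from h import *
s=ctrl.sense();print(s["tool_pos"],s["qd"],s["opening"])
im=vision.snapshot("wrist");im2=vision.snapshot("scene")
a=im[180:480,150:550]; b=cv2.resize(im2[190:320,90:260],(400,306))[:300]
cv2.imwrite("pics/w3.png",np.hstack([a,b]))
```

```text
[ 0.60001913 -0.34596884  0.06126888] [ 0.00010988  0.0125797   0.01103225  0.0005158  -0.00047981  0.00037723] 0.18368522659138387
```

View pics/w3.png

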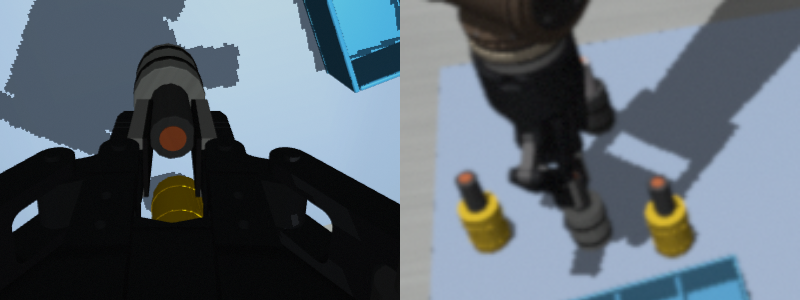

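>>> {"api": "arm_command", "payload": {
  "plan": "1 0 0 -50 0 0 0; 1 0 0 -100 0 0 0; 1 0 0 -140 0 0 0; 1 30 -10 -159 0 0 0; 1 80 -30 -159 0 0 0; 1 130 -50 -159 0 0 0; 1 180 -70 -159 0 0 0; 1 204 -75 -159 0 0 0; 1 204 -75 -159 0 0 0; 1 204 -75 -159 0 0 0"
}}

```text
clock: 5.25
tool_pos: [0.5783, -0.1273, 0.2172]
ee_rot: [0.004, 0.792, 0.611, -0.0]
ft_force: [-0.2, -0.5, -2.7]
opening: 0.185
```

Run:
```python
from h import *
np.set_printoptions(precision=4,suppress=True)
s=ctrl.sense();print(s["tool_pos"],s["ee_rot"],s["opening"],s["ft_force"],np.abs(s["qd"]).max())
c=cam("wrist",s);im=vision.snapshot("wrist");cv2.imwrite("pics/w4.png",im)
for l,z in [("empty_a",.004),("hinge_line",.0525),("basket",0),("loaded0_center",.045)]:
  for r in spot_point(l,"wrist"): print(l,r["at"],round(r["confidence"],2), atz(c,r["at"],z))
```

```text
[ 0.5783 -0.1273  0.2172] [ 0.0045  0.792   0.6106 -0.0001] 0.18480848141023432 [-0.1961 -0.5448 -2.7008] 0.03586376937911471
empty_a [317.1, 83.2] 0.9 [ 0.605 -0.017  0.004]
empty_a [268.3, 133.8] 0.8 [ 0.5487 -0.0484  0.004 ]
basket [290.3, 138.9] 0.58 [ 0.5673 -0.0581  0.    ]
loaded0_center [260.5, 192.9] 0.83 [ 0.5329 -0.096   0.045 ]
```

View pics/w4.png

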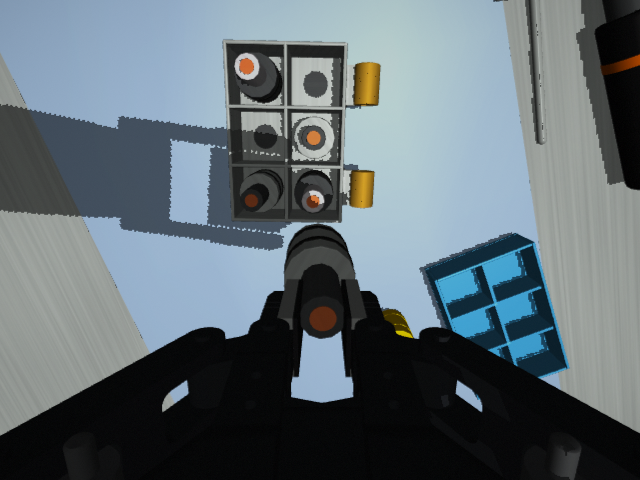

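```bash
cat >> h.py <<'E'
from scipy.optimize import least_squares
def fitbasket(obs):
    # obs: list of (cam, px, basket-local xyz)
    def X(p,l): 
        c,s=np.cos(p[2]),np.sin(p[2]); return [p[0]+c*l[0]-s*l[1],p[1]+s*l[0]+c*l[1],l[2]]
    f=lambda p: np.concatenate([proj(c,X(p,l))-np.array(px) for c,px,l in obs])
    r=least_squares(f,[.566,-.055,-.26],loss="soft_l1"); return r.x,f(r.x).reshape(-1,2),(lambda l:np.array(X(r.x,l)))
E
python3 - <<'E'
from h import *
np.set_printoptions(precision=4,suppress=True)
s=ctrl.sense();c=cam("wrist",s)
o=[(c,(223,40),(-.0485,.072,.05)),(c,(348,43),(.0485,.072,.05)),(c,(233,220),(-.0485,-.072,.05)),(c,(342,221),(.0485,-.072,.05)),(c,(317.1,83.2),(.0235,.047,.004)),(c,(267,135),(-.0235,0,.004))]
p,e,X=fitbasket(o);print(p,np.degrees(p[2]));print(e)
print("hinge",X((.0645,0,.0525)), [proj(c,X((.0645,y,.0525))) for y in(-.041,.041)])
P1=X((.0235,.047,.0));P2=X((-.0235,0,0));print(P1,P2)
# held cart: upright check
Rt=q2R(s["ee_rot"]);t=np.array(s["tool_pos"])
tip=atz(c,(322,319),t[2]+.021);print("tip off tool",Rt.T@(tip-t)*1e3)
for dz in(.021,-.015,-.061): print(proj(c,[tip[0],tip[1],t[2]+dz]))
ft=[tip[0],tip[1],t[2]-.061]
print("foot far edge",proj(c,np.array(ft)+Rt@[.017,0,0]),proj(c,np.array(ft)+Rt@[0,.017,0]),proj(c,np.array(ft)-Rt@[0,.017,0]))
E
```

```text
[ 0.5694 -0.0581 -0.2751] -15.760634396760498
[[ 0.2004 -1.2642]
 [ 0.5107 -1.934 ]
 [-0.3071  0.4287]
 [ 0.7704  0.8994]
 [-0.7178  0.4431]
 [-0.6216  1.0667]]
hinge [ 0.6315 -0.0756  0.0525] [array([362.7979, 187.4349]), array([367.5385,  83.9968])]
[ 0.6048 -0.0193  0.    ] [ 0.5468 -0.0517  0.    ]
tip off tool [  0.2652   0.7843 -20.9967]
[322. 319.]
[321.4273 281.8191]
[320.9653 251.8312]
foot far edge [320.9866 223.9422] [349.5854 251.8686] [292.3457 251.7938]
```

>>> {"api": "arm_command", "payload": {
  "plan": "1 50 -1 0 0 0 0; 1 100 -2 0 0 0 0; 1 111 -2 0 0 0 0; 1 111 -2 0 0 0 0; 1 111 -2 0 0 0 0; 1 111 -2 45 0 0 0; 1 111 -2 90 0 0 0; 1 111 -2 90 0 0 0"
}}

```text
clock: 6.3
tool_pos: [0.5999, -0.0231, 0.1189]
ee_rot: [-0.002, 0.794, 0.608, -0.005]
ft_force: [-1.2, -0.6, -3.4]
opening: 0.188
```

Run:
```python
from h import *
np.set_printoptions(precision=4,suppress=True)
s=ctrl.sense();print(tool([.6048,-.0193,.068]),s["ft_force"],s["tool_pos"])
```

```text
[ 5.3404  4.2241 50.8498] [-1.1807 -0.5788 -3.3901] [ 0.5999 -0.0231  0.1189]
```

>>> {"api": "arm_command", "payload": {
  "plan": "1 5 4 0 0 0 0; 1 5 4 0 0 0 0; 1 5 4 0 0 0 0; 1 5 4 25 0 0 0; 1 5 4 40 0 0 0; 1 5 4 46 0 0 0; 1 5 4 49 0 0 0; 1 5 4 49 0 0 0"
}}

```text
clock: 7.1
tool_pos: [0.6049, -0.0196, 0.0701]
ee_rot: [-0.001, 0.794, 0.608, -0.005]
ft_force: [-0.7, 0.6, -1.8]
opening: 0.189
```

>>> {"api": "arm_command", "payload": {
  "plan": "1 0 0 2 0 0 0; 1 0 0 4 0 0 0; 1 0 0 4 0 0 0"
}}

```text
clock: 7.4
tool_pos: [0.605, -0.0197, 0.0662]
ee_rot: [-0.001, 0.794, 0.608, -0.005]
ft_force: [-0.2, -0.2, -2.3]
opening: 0.187
```

>>> {"api": "arm_command", "payload": {
  "plan": "1 0 0 1 0 0 0; 1 0 0 2 0 0 0; 1 0 0 3 0 0 0; 1 0 0 3 0 0 0"
}}

```text
clock: 7.8
tool_pos: [0.6049, -0.0196, 0.0632]
ee_rot: [-0.001, 0.794, 0.608, -0.005]
ft_force: [0.1, 0.3, -1.6]
opening: 0.188
```

>>> {"api": "arm_command", "payload": {
  "plan": "1 0 0 1 0 0 0; 1 0 0 2 0 0 0; 1 0 0 2 0 0 0"
}}

```text
clock: 8.1
tool_pos: [0.6052, -0.0196, 0.0631]
ee_rot: [-0.001, 0.794, 0.608, -0.005]
ft_force: [-4.5, 0.0, 6.7]
opening: 0.187
```

>>> {"api": "arm_command", "payload": {
  "plan": "0.65 0 0 0 0 0 0; 0.65 0 0 0 0 0 0; 0.65 0 0 0 0 0 0; 0.65 0 0 -40 0 0 0; 0.65 0 0 -90 0 0 0; 0.65 0 0 -120 0 0 0; 0.65 0 0 -120 0 0 0"
}}

```text
clock: 8.8
tool_pos: [0.6101, -0.0197, 0.1899]
ee_rot: [0.003, 0.794, 0.608, -0.001]
ft_force: [-0.1, -0.6, 1.0]
opening: 0.348
```

Run:
```python
from h import *
np.set_printoptions(precision=4,suppress=True)
s=ctrl.sense();print(tool([.465,-.339,.15]),s["ft_force"],s["tool_pos"],s["opening"])
im=vision.snapshot("top");print(spot_point("cart_a_center","top"))
```

```text
[-345.7761  -57.1882   41.7011] [-0.0867 -0.6042  1.0336] [ 0.6101 -0.0197  0.1899] 0.3483012617629953
[{'at': [413.5, 240.1], 'confidence': 0.75}, {'at': [486.6, 255.8], 'confidence': 0.58}]
```

>>> {"api": "arm_command", "payload": {
  "plan": "0.4 -50 -8 0 0 0 0; 0.4 -98 -16 0 0 0 0; 0.4 -146 -24 0 0 0 0; 0.4 -194 -32 0 0 0 0; 0.4 -242 -40 0 0 0 0; 0.4 -290 -48 20 0 0 0; 0.4 -338 -56 40 0 0 0; 0.4 -346 -57 42 0 0 0; 0.4 -346 -57 42 0 0 0; 0.4 -346 -57 42 0 0 0"
}}

```text
clock: 9.9
tool_pos: [0.4613, -0.3375, 0.1434]
ee_rot: [-0.002, 0.794, 0.608, -0.004]
ft_force: [-0.2, -0.0, -0.2]
opening: 0.603
```

Run:
```python
from h import *
np.set_printoptions(precision=4,suppress=True)
s=ctrl.sense();c=cam("wrist",s);im=vision.snapshot("wrist");cv2.imwrite("pics/w5.png",im)
print(s["tool_pos"],s["opening"])
for r in spot_point("cart_a_center","wrist"): print(r, atz(c,r["at"],.041))
for r in trace("cart_a_center","wrist"): print(r["extent"],r["confidence"])
```

```text
[ 0.4613 -0.3375  0.1434] 0.6025911643317561
{'at': [538.8, 80.7], 'confidence': 0.91} [ 0.6186 -0.2761  0.041 ]
{'at': [510.6, 304.2], 'confidence': 0.82} [ 0.5825 -0.4253  0.041 ]
[470.4, 266.0, 558.8, 352.7] 0.85
[484.7, 47.3, 603.6, 107.9] 0.57
```

View pics/w5.png

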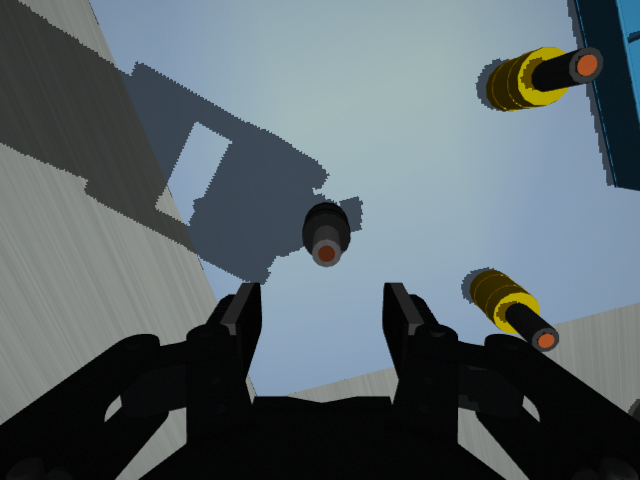

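Run:
```python
from h import *
c=cam("wrist");p=atz(c,(326,254),.082);print(p,tool([p[0],p[1],.063]))
```

```text
[ 0.46469167 -0.3397014   0.082     ] [-1.15390883  3.33367857 81.8887108 ]
```

>>> {"api": "arm_command", "payload": {
  "plan": "0.4 -1 3 40 0 0 0; 0.4 -1 3 80 0 0 0; 0.4 -1 3 80 0 0 0; 1 -1 3 80 0 0 0; 1 -1 3 80 0 0 0; 1 -1 3 80 0 0 0; 1 -1 3 80 0 0 0; 1 -1 3 80 0 0 0; 1 -1 3 80 0 0 0"
}}

```text
clock: 10.95
tool_pos: [0.4656, -0.3408, 0.0679]
ee_rot: [0.002, 0.793, 0.609, -0.004]
ft_force: [-0.8, 0.7, 7.0]
opening: 0.179
```

>>> {"api": "arm_command", "payload": {
  "plan": "1 0 0 -50 0 0 0; 1 0 0 -100 0 0 0; 1 30 0 -135 0 0 0; 1 80 2 -150 0 0 0; 1 130 3 -150 0 0 0; 1 180 4 -150 0 0 0; 1 220 4 -150 0 0 0; 1 225 4 -150 0 0 0; 1 225 4 -150 0 0 0"
}}

```text
clock: 11.85
tool_pos: [0.5283, -0.122, 0.2159]
ee_rot: [0.002, 0.792, 0.61, -0.004]
ft_force: [0.6, -0.3, -2.4]
opening: 0.176
```

Run:
```python
from h import *
np.set_printoptions(precision=4,suppress=True)
s=ctrl.sense();print(s["tool_pos"],s["ee_rot"],s["opening"],s["ft_force"],np.abs(s["qd"]).max())
c=cam("wrist",s);im=vision.snapshot("wrist");cv2.imwrite("pics/w6.png",im)
for l,z in [("empty_a",.004)]:
  for r in spot_point(l,"wrist"): print(l,r["at"],round(r["confidence"],2), atz(c,r["at"],z))
Rt=q2R(s["ee_rot"]);t=np.array(s["tool_pos"])
print(tool([.5468,-.0517,.127]), [proj(c,t+Rt@[0,0,d]) for d in (-.016,.066)])
```

```text
[ 0.5283 -0.122   0.2159] [ 0.002   0.7923  0.6101 -0.0043] 0.1758775450289768 [ 0.6301 -0.3031 -2.4475] 0.046723013771803754
empty_a [320.6, 126.3] 0.78 [ 0.5464 -0.0494  0.004 ]
[75.4567 -0.3965 88.2202] [array([319.9974, 313.4019]), array([320.6537, 250.4109])]
```

View pics/w6.png

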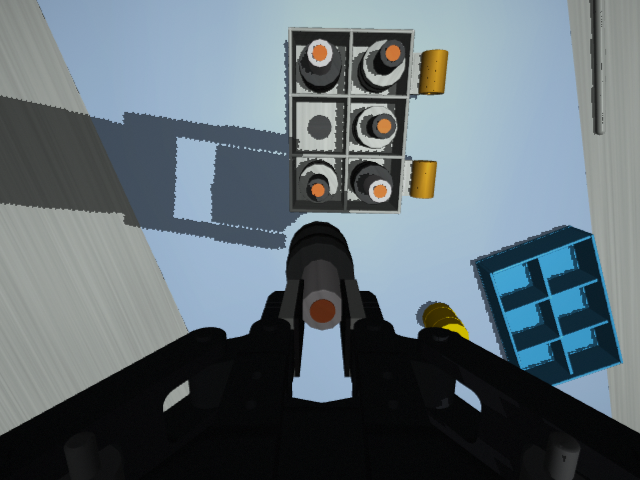

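>>> {"api": "arm_command", "payload": {
  "plan": "1 45 -1 0 0 0 0; 1 75 -1 0 0 0 0; 1 75 -1 0 0 0 0; 1 75 -1 0 0 0 0; 1 75 -1 45 0 0 0; 1 75 -1 86 0 0 0; 1 75 -1 86 0 0 0; 1 75 -1 86 0 0 0"
}}

```text
clock: 12.75
tool_pos: [0.5457, -0.0533, 0.1291]
ee_rot: [0.001, 0.794, 0.608, -0.005]
ft_force: [-0.2, -0.3, -1.6]
opening: 0.18
```

Run:
```python
from h import *
np.set_printoptions(precision=4,suppress=True)
s=ctrl.sense();print(tool([.5466,-.051,.073]),s["ft_force"],s["tool_pos"])
```

```text
[ 2.9909  0.4616 56.0702] [-0.2498 -0.2577 -1.6073] [ 0.5457 -0.0533  0.1291]
```

>>> {"api": "arm_command", "payload": {
  "plan": "1 3 0 0 0 0 0; 1 3 0 10 0 0 0; 1 3 0 30 0 0 0; 1 3 0 45 0 0 0; 1 3 0 53 0 0 0; 1 3 0 56 0 0 0; 1 3 0 56 0 0 0"
}}

```text
clock: 13.45
tool_pos: [0.5462, -0.0509, 0.073]
ee_rot: [0.001, 0.794, 0.608, -0.005]
ft_force: [-0.1, 0.7, -2.9]
opening: 0.175
```

>>> {"api": "arm_command", "payload": {
  "plan": "1 0 0 2 0 0 0; 1 0 0 4 0 0 0; 1 0 0 5 0 0 0; 1 0 0 5 0 0 0"
}}

```text
clock: 13.85
tool_pos: [0.5479, -0.0512, 0.0719]
ee_rot: [0.002, 0.794, 0.608, -0.004]
ft_force: [-4.9, 0.9, 11.9]
opening: 0.18
```

>>> {"api": "arm_command", "payload": {
  "plan": "0.65 0 0 0 0 0 0; 0.65 0 0 0 0 0 0; 0.65 0 0 0 0 0 0; 0.65 0 0 -40 0 0 0; 0.65 0 0 -90 0 0 0; 0.65 0 0 -140 0 0 0; 0.4 0 0 -190 0 0 0; 0.4 0 0 -220 0 0 0; 0.4 0 0 -220 0 0 0"
}}

```text
clock: 14.75
tool_pos: [0.5514, -0.0499, 0.2988]
ee_rot: [0.007, 0.794, 0.608, -0.001]
ft_force: [0.8, 0.1, 0.3]
opening: 0.598
```

Run:
```python
from h import *
np.set_printoptions(precision=4,suppress=True)
s=ctrl.sense();print(s["ft_force"],s["tool_pos"],s["qpos"]); print(tool([.50,.20,.3]))
im=vision.snapshot("top");cv2.imwrite("pics/t2.png",im)
im=vision.snapshot("scene");cv2.imwrite("pics/s2.png",im)
for n in("top","scene"):
  for l in("lid_tab","lid_bore"): print(n,l,spot_point(l,n))
```

```text
[0.7798 0.132  0.2841] [ 0.5514 -0.0499  0.2988] [-0.269  -0.033   1.8057 -0.0101  1.3579 -0.0039]
[ 227.8889 -114.5879   -4.7271]
top lid_tab [{'at': [138.8, 295.0], 'confidence': 0.7}, {'at': [155.4, 199.3], 'confidence': 0.18}]
top lid_bore [{'at': [158.5, 299.9], 'confidence': 0.86}]
scene lid_tab []
scene lid_bore [{'at': [458.3, 200.8], 'confidence': 0.75}]
```

>>> {"api": "arm_command", "payload": {
  "plan": "0.4 45 -25 0 0 0 -0.1; 0.4 85 -50 0 0 0 -0.2; 0.4 130 -75 10 0 0 -0.257; 0.4 175 -100 20 0 0 -0.257; 0.4 220 -124 29 0 0 -0.257; 0.4 226 -125 29 0 0 -0.257; 0.4 226 -125 29 0 0 -0.257; 0.4 226 -125 29 0 0 -0.257"
}}

```text
clock: 15.85
tool_pos: [0.4859, 0.2008, 0.2582]
ee_rot: [-0.0, 0.709, 0.705, -0.006]
ft_force: [0.9, -0.8, 0.1]
opening: 0.602
```

Run:
```python
from h import *
np.set_printoptions(precision=4,suppress=True)
s=ctrl.sense();c=cam("wrist",s);im=vision.snapshot("wrist");cv2.imwrite("pics/w7.png",im)
print(s["tool_pos"],s["ee_rot"])
hsv=cv2.cvtColor(im,cv2.COLOR_BGR2HSV)
for l in("lid_tab","lid_bore","rack"): print(l,spot_point(l,"wrist"))
```

```text
[0.4859 0.2008 0.2582] [-0.      0.7092  0.705  -0.0064]
lid_tab [{'at': [324.4, 79.3], 'confidence': 0.61}, {'at': [557.6, 75.3], 'confidence': 0.29}]
lid_bore [{'at': [324.3, 97.1], 'confidence': 0.95}, {'at': [325.0, 78.3], 'confidence': 0.63}]
rack [{'at': [326.2, 101.1], 'confidence': 0.96}]
```

View pics/w7.png

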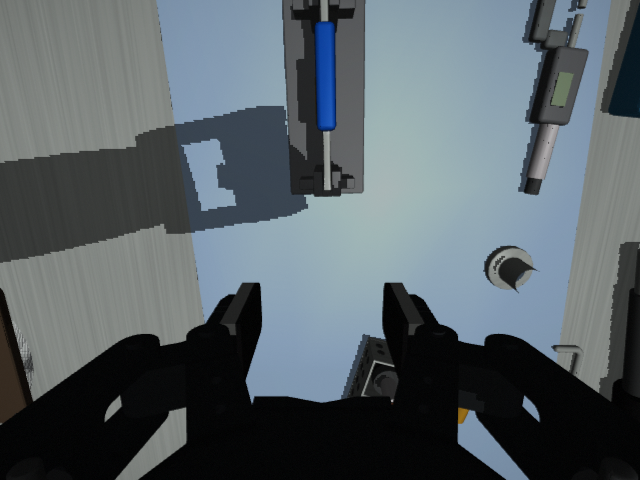

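Run:
```python
from h import *
np.set_printoptions(precision=4,suppress=True)
s=ctrl.sense();c=cam("wrist",s);im=cv2.imread("pics/w7.png")
hsv=cv2.cvtColor(im,cv2.COLOR_BGR2HSV);m=cv2.inRange(hsv,(110,150,60),(130,255,255));m[200:]=0;m[:,:250]=0;m[:,400:]=0
r=cv2.minAreaRect(cv2.findNonZero(m));print(r,cv2.boundingRect(m))
for rr in range(25,130,15):
    xs=np.nonzero(m[rr])[0];l,h=atz(c,(xs[0]-.5,rr),.171),atz(c,(xs[-1]+.5,rr),.171);print(rr,xs[0],xs[-1],((l+h)/2)[:2],h[0]-l[0])
print(atz(c,(326,130),.171),atz(c,(326,22),.171))
# rack base corners z~0?
print([atz(c,p,.0) for p in [(291,193),(364,192),(284,2),(366,2)]])
S=cam("scene");T=cam("top")
print(tri([(c,(324.4,79.3)),(T,(138.8,295)),(S,(466,156.7))]))
```

```text
((325.21051025390625, 75.94786834716797), (108.153076171875, 19.49639320373535), 88.8982925415039) (315, 22, 21, 109)
25 315 332 [0.488  0.3274] 0.01026831293459074
40 315 334 [0.4885 0.3196] 0.011524707934229328
55 316 334 [0.4888 0.3118] 0.011060631881307847
70 316 334 [0.4887 0.3038] 0.011175336117394907
85 316 319 [0.4842 0.2956] 0.0023780761040917975
100 317 335 [0.4892 0.2872] 0.011411567745135354
115 317 319 [0.4844 0.2787] 0.0018217119324746012
[0.4892 0.2699 0.171 ] [0.4894 0.3289 0.171 ]
[array([0.4504, 0.2051, 0.    ]), array([0.532 , 0.2057, 0.    ]), array([0.4492, 0.3928, 0.    ]), array([0.5294, 0.392 , 0.    ])]
(array([0.488 , 0.3026, 0.1537]), [np.float64(0.0015164193312608139), np.float64(0.0014067948920408462), np.float64(0.0004254841933722567)])
```

```bash
cat >> h.py <<'E'
def down(yaw):  # tool y along world angle yaw, z down
    y=np.array([np.cos(yaw),np.sin(yaw),0]);z=np.array([0,0,-1.]);return np.column_stack([np.cross(y,z),y,z])
def go(pos,yaw,s=None):
    s=s or ctrl.sense();Rt=q2R(s["ee_rot"])
    return np.round(tool(pos,s),1),np.round(R.from_matrix(Rt.T@down(yaw)).as_rotvec(),4)
E
python3 - <<'E'
from h import *
for z in(.258,.2,.14): print(go([.4887,.2995,z],np.radians(.7)))
E
```

```text
(array([99.4,  1.5,  0.2]), array([-0.0076,  0.0081, -0.0207]))
(array([99.9,  1.9, 58.2]), array([-0.0076,  0.0081, -0.0207]))
(array([100.4,   2.4, 118.2]), array([-0.0076,  0.0081, -0.0207]))
```

>>> {"api": "arm_command", "payload": {
  "plan": "0.4 49 1 0 -0.0076 0.0081 -0.0207; 0.4 95 1 0 -0.0076 0.0081 -0.0207; 0.4 99 2 0 -0.0076 0.0081 -0.0207; 0.4 99 2 0 -0.0076 0.0081 -0.0207; 0.4 99.5 2 30 -0.0076 0.0081 -0.0207; 0.4 99.5 2 40 -0.0076 0.0081 -0.0207; 0.4 99.5 2 40 -0.0076 0.0081 -0.0207"
}}

```text
clock: 16.75
tool_pos: [0.4879, 0.2974, 0.2158]
ee_rot: [-0.001, 0.703, 0.711, -0.002]
ft_force: [-0.2, -0.4, 0.2]
opening: 0.6
```

Run:
```python
from h import *
np.set_printoptions(precision=4,suppress=True)
s=ctrl.sense();c=cam("wrist",s);im=vision.snapshot("wrist");cv2.imwrite("pics/w8.png",im)
hsv=cv2.cvtColor(im,cv2.COLOR_BGR2HSV);m=cv2.inRange(hsv,(110,130,40),(130,255,255));m[:,:250]=0;m[:,400:]=0
print(s["tool_pos"],cv2.boundingRect(m))
for rr in range(60,460,25):
    xs=np.nonzero(m[rr])[0]
    if len(xs)>5: l,h=atz(c,(xs[0]-.5,rr),.171),atz(c,(xs[-1]+.5,rr),.171);print(rr,xs[0],xs[-1],((l+h)/2)[:2],h[0]-l[0])
for z in(.218,.14): print(go([.4887,.2995,z],np.radians(.7)))
```

```text
[0.4879 0.2974 0.2158] (311, 195, 22, 110)
210 311 332 [0.4875 0.3263] 0.011654275029555738
235 311 332 [0.4877 0.3125] 0.011876319346176
260 312 332 [0.4881 0.2983] 0.011556499057980785
285 312 332 [0.4883 0.2835] 0.011785399435538246
(array([ 1.6, -0. , -0.5]), array([-0.002 ,  0.001 , -0.0015]))
(array([ 1.6,  0.2, 77.5]), array([-0.002 ,  0.001 , -0.0015]))
```

>>> {"api": "arm_command", "payload": {
  "plan": "0.4 2 0 40 -0.002 0.001 -0.006; 0.4 2 0 76 -0.002 0.001 -0.006; 0.4 2 0 76 -0.002 0.001 -0.006; 0.4 2 0 76 -0.002 0.001 -0.006; 1 2 0 76 -0.002 0.001 -0.006; 1 2 0 76 -0.002 0.001 -0.006; 1 2 0 76 -0.002 0.001 -0.006; 1 2 0 76 -0.002 0.001 -0.006; 1 2 0 76 -0.002 0.001 -0.006; 1 2 0 76 -0.002 0.001 -0.006"
}}

```text
clock: 17.8
tool_pos: [0.4895, 0.3004, 0.144]
ee_rot: [0.0, 0.701, 0.713, 0.001]
ft_force: [-2.0, 0.1, 6.2]
opening: 0.131
```

Run:
```python
from h import *
np.set_printoptions(precision=4,suppress=True)
s=ctrl.sense();print(s["tool_pos"],s["ee_rot"],s["ft_force"],s["wrist_torque"],s["opening"],s["qpos"])
print(go([.488,s["tool_pos"][1],.24],np.radians(.9)))
```

```text
[0.4895 0.3004 0.144 ] [0.0005 0.7012 0.713  0.0014] [-2.0115  0.0538  6.1784] [-0.0476  0.4693 -0.0211] 0.13050078562423087 [0.3737 0.1533 1.9019 0.0003 1.0835 0.3569]
(array([  0.1,  -1.3, -96. ]), array([ 0.0026, -0.0012,  0.001 ]))
```

>>> {"api": "arm_command", "payload": {
  "plan": "1 0 0 -15 0 0 0; 1 0 0 -40 0 0 0; 1 0 0 -75 0 0 0; 1 0 0 -110 0 0 0; 1 0 0 -130 0 0 0; 1 0 0 -130 0 0 0; 1 0 0 -130 0 0 0"
}}

```text
clock: 18.5
tool_pos: [0.4887, 0.3001, 0.2734]
ee_rot: [0.0, 0.701, 0.713, 0.001]
ft_force: [-1.1, -0.7, -4.5]
opening: 0.127
```

Run:
```python
from h import *
np.set_printoptions(precision=4,suppress=True)
s=ctrl.sense();print(s["tool_pos"],s["ee_rot"],s["ft_force"],s["wrist_torque"],s["opening"])
a=vision.snapshot("scene");b=vision.snapshot("top");
for n in("scene","top"):
  for l in("lid_tab","lid_bore"): print(n,l,[(r["at"],round(r["confidence"],2)) for r in spot_point(l,n)])
w=vision.snapshot("wrist")
for n,i in(("s9",a),("t9",b),("w9",w)): cv2.imwrite(f"pics/{n}.png",i)
A=cv2.resize(a[80:240,380:540],(400,400),interpolation=cv2.INTER_CUBIC);B=cv2.resize(b[220:340,80:240],(400,300));
cv2.imwrite("pics/c9.png",np.hstack([A,cv2.resize(w,(400,300))[:,:].copy() if 0 else np.vstack([cv2.resize(w,(400,300)),np.zeros((100,400,3),np.uint8)])]))
```

```text
[0.4887 0.3001 0.2734] [0.0004 0.7011 0.713  0.001 ] [-1.1314 -0.719  -4.5135] [ 0.0471 -0.0332  0.0148] 0.12683510193011435
scene lid_tab [([477.0, 106.6], 0.9)]
scene lid_bore [([464.3, 154.6], 0.79), ([455.1, 209.6], 0.17)]
top lid_tab [([114.0, 288.3], 0.79)]
top lid_bore [([137.3, 297.0], 0.92), ([158.9, 202.2], 0.51)]
```

View pics/c9.png

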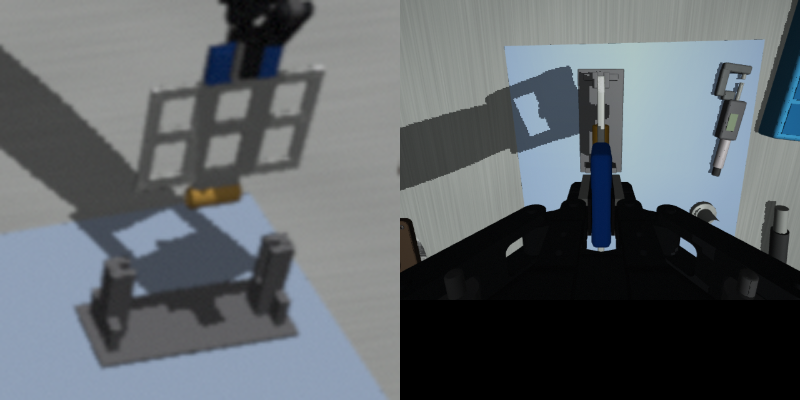

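Run:
```python
from h import *
np.set_printoptions(precision=4,suppress=True)
s=ctrl.sense();S=cam("scene");T=cam("top");W=cam("wrist",s)
print("bore",tri([(S,(464.3,154.6)),(T,(137.3,297.0))]),"tab",tri([(S,(477,106.6)),(T,(114,288.3))]))
w=cv2.imread("pics/w9.png");hsv=cv2.cvtColor(w,cv2.COLOR_BGR2HSV)
m=cv2.inRange(hsv,(8,120,60),(25,255,255));m[:,:280]=0;m[:,360:]=0;m[:150]=0
print(cv2.boundingRect(m),[ (r,np.nonzero(m[r])[0][[0,-1]]) for r in range(195,228,4) if m[r].any()])
t=s["tool_pos"];Rt=q2R(s["ee_rot"])
for y in (-.022,0,.022): print([proj(W,t+Rt@[y,dx,.121]) for dx in(-.01,0,.01)])
hb=cv2.inRange(hsv,(110,130,40),(130,255,255));print("blue",cv2.boundingRect(hb))
for r in range(230,400,30): 
    xs=np.nonzero(hb[r,250:400])[0]+250
    if len(xs): print(r,xs[[0,-1]])
print("tab pred",[proj(W,t+Rt@[x,d,-.027]) for x,d in((.03,-.006),(.03,.006),(-.03,-.006),(-.03,.006))])
```

```text
bore (array([0.4826, 0.3034, 0.1555]), [np.float64(0.0024728965353401603), np.float64(0.0024728965353402114)]) tab (array([0.4887, 0.3034, 0.2786]), [np.float64(0.0012895319956989723), np.float64(0.0012895319956989543)])
(310, 199, 23, 30) [(199, array([313, 328])), (203, array([311, 332])), (207, array([311, 331])), (211, array([311, 331])), (215, array([310, 331])), (219, array([310, 331])), (223, array([310, 331])), (227, array([310, 330]))]
[array([308.3442, 256.2553]), array([321.3138, 256.2715]), array([334.2833, 256.2878])]
[array([308.0968, 228.5462]), array([321.3425, 228.5629]), array([334.5881, 228.5796])]
[array([307.8386, 199.6317]), array([321.3724, 199.6488]), array([334.9061, 199.666 ])]
blue (305, 228, 34, 168)
230 [312 330]
260 [305 337]
290 [306 331]
320 [308 336]
350 [308 336]
380 [308 335]
tab pred [array([303.1487, 247.437 ]), array([338.7478, 247.4818]), array([305.0842, 398.2271]), array([336.5867, 398.2657])]
```

Run:
```python
from h import *
np.set_printoptions(precision=4,suppress=True)
def st(p,q): return dict(tool_pos=np.array(p),ee_rot=np.array(q))
c4=cam("wrist",st([.5783,-.1273,.2172],[.0045,.792,.6106,-.0001]));c6=cam("wrist",st([.5283,-.122,.2159],[.002,.7923,.6101,-.0043]))
def kn(f):
    hsv=cv2.cvtColor(cv2.imread(f),cv2.COLOR_BGR2HSV);m=cv2.inRange(hsv,(12,130,60),(23,255,255));m[260:]=0
    n,l,s,ce=cv2.connectedComponentsWithStats(m)
    return [(s[i][:4],s[i][0]+s[i][2]/2-.5,s[i][1]+s[i][3]/2-.5) for i in range(1,n) if s[i][4]>300]
B=[(-.0485,.072,.05),(.0485,.072,.05),(-.0485,-.072,.05),(.0485,-.072,.05)]
o=[]
for c,f,co in((c4,"pics/w4.png",[(223,40),(348,43),(233,220),(342,221)]),(c6,"pics/w6.png",[(289,28),(415,30),(290,212),(401,213)])):
    k=sorted(kn(f),key=lambda a:a[2]);print(k)
    oc=[(c,p,b) for p,b in zip(co,B)]
    ok=[(c,(k[0][1],k[0][2]),(.0645,.041,.0525)),(c,(k[1][1],k[1][2]),(.0645,-.041,.0525))]
    for n,x in(("corn",oc),("kn",ok),("both",oc+ok)):
        p,e,X=fitbasket(x);print(n,p,X((.0645,0,.0525)),e.ravel())
    o+=oc+ok
p,e,X=fitbasket(o);print(p,X((.0645,0,.0525)));print(e.T)
```

```text
[(array([354,  62,  26,  44], dtype=int32), np.float64(366.5), np.float64(83.5)), (array([350, 170,  24,  38], dtype=int32), np.float64(361.5), np.float64(188.5))]
corn [ 0.5682 -0.0567 -0.2715] [ 0.6304 -0.074   0.0525] [-0.1124 -0.4937  0.2192 -1.1168 -0.616   1.1185  0.4578  1.6167]
kn [ 0.5677 -0.0559 -0.2744] [ 0.6298 -0.0734  0.0525] [-0.0117  0.6789  0.0114 -0.8593]
both [ 0.5681 -0.0565 -0.2713] [ 0.6302 -0.0738  0.0525] [-0.4535 -0.7178 -0.1003 -1.366  -0.883   0.947   0.2072  1.4256  0.4383
  1.0711  0.7229 -0.5173]
[(array([420,  50,  28,  45], dtype=int32), np.float64(433.5), np.float64(72.0)), (array([411, 161,  26,  37], dtype=int32), np.float64(423.5), np.float64(179.0))]
corn [ 0.5681 -0.0568 -0.2728] [ 0.6302 -0.0742  0.0525] [-0.5304 -0.5184  0.3641 -0.3825  0.0279  0.3888  0.1161  1.145 ]
kn [ 0.5684 -0.0561 -0.2753] [ 0.6304 -0.0736  0.0525] [-0.0096  0.5726  0.0107 -0.7099]
both [ 0.5682 -0.0567 -0.2718] [ 0.6303 -0.074   0.0525] [-0.5799 -0.7192  0.3427 -0.7253  0.1502  0.2374  0.2597  0.8848 -0.2808
  1.1113  0.1009 -0.2419]
[ 0.5681 -0.0566 -0.2715] [ 0.6302 -0.0739  0.0525]
[[-0.3303  0.0109 -0.7997  0.2815  0.5394  0.8031 -0.7042  0.228   0.0917
   0.2086 -0.379   0.0388]
 [-0.5908 -1.2193  1.0443  1.5382  1.2135 -0.3949 -0.7938 -0.843   0.1809
   0.7952  0.9929 -0.3431]]
```

Run:
```python
from h import *
print(go([.6302,-.0739,.27],-.2735))
```

```text
(array([-376.3,  135.2,    2.6]), array([ 0.0004, -0.0005,  0.2902]))
```

>>> {"api": "arm_command", "payload": {
  "plan": "1 -35 13 0 0 0 0.03; 1 -75 27 0 0 0 0.06; 1 -120 43 0 0 0 0.1; 1 -165 59 0 0 0 0.14; 1 -210 75 0 0 0 0.18; 1 -255 92 0 0 0 0.22; 1 -300 108 0 0 0 0.26; 1 -340 122 0 0 0 0.29; 1 -368 132 0 0 0 0.29; 1 -376 135 2 0 0 0.29"
}}

```text
clock: 19.85
tool_pos: [0.6308, -0.0772, 0.2701]
ee_rot: [0.0, 0.798, 0.603, 0.0]
ft_force: [0.5, -0.4, -2.9]
opening: 0.128
```

>>> {"api": "arm_command", "payload": {
  "plan": "1 0 0 0 0 0 0; 1 0 0 0 0 0 0; 1 0 0 0 0 0 0"
}}

```text
clock: 20.15
tool_pos: [0.6305, -0.0758, 0.27]
ee_rot: [0.0, 0.798, 0.603, 0.0]
ft_force: [0.1, 0.3, -4.6]
opening: 0.125
```

Run:
```python
from h import *
np.set_printoptions(precision=4,suppress=True)
s=ctrl.sense();print(s["tool_pos"],s["ee_rot"],s["ft_force"],s["opening"],np.abs(s["qd"]).max())
print(go([.6302,-.0739,.27],-.2735),go([.6302,-.0739,.20],-.2735))
w=vision.snapshot("wrist");cv2.imwrite("pics/w10.png",w)
W=cam("wrist",s);t=s["tool_pos"];Rt=q2R(s["ee_rot"]);Rb=down(-.2735)
h=np.array([.6302,-.0739,.0525])
print("pred basket knuckle",[proj(W,h+Rb@[y,x,0]) for y in(.026,.056) for x in(-.01,.01)])
print("pred lid knuckle end",[proj(W,t+Rt@[.022,x,.121]) for x in(-.01,.01)])
```

```text
[ 0.6305 -0.0758  0.27  ] [0.0001 0.7975 0.6033 0.    ] [ 0.1231  0.3337 -4.5688] 0.12488697083431179 0.005826232455677888
(array([ 1.7, -0.8, -0. ]), array([ 0.0002, -0.    , -0.002 ])) (array([ 1.7, -0.8, 70. ]), array([ 0.0002, -0.    , -0.002 ]))
pred basket knuckle [array([310.1685, 178.2542]), array([330.3111, 178.2394]), array([309.8857, 147.1158]), array([330.4831, 147.0998])]
pred lid knuckle end [array([307.3423, 199.7635]), array([334.4069, 199.7986])]
```

View pics/w10.png

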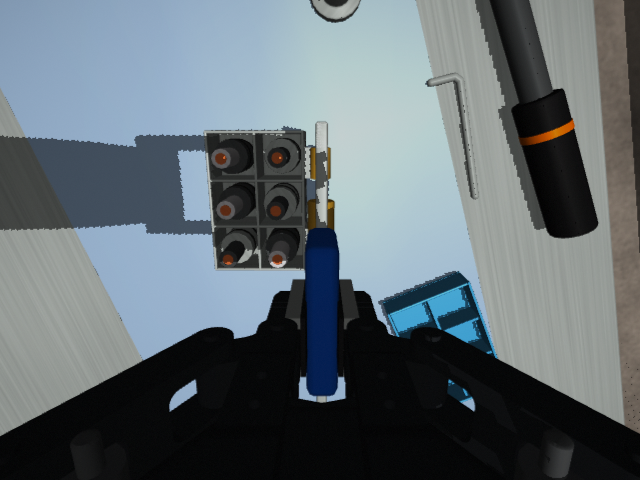

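>>> {"api": "arm_command", "payload": {
  "plan": "1 1.7 -0.8 25 0 0 -0.002; 1 1.7 -0.8 55 0 0 -0.002; 1 1.7 -0.8 66 0 0 -0.002; 1 1.7 -0.8 66 0 0 -0.002; 1 1.7 -0.8 66 0 0 -0.002; 1 1.7 -0.8 66 0 0 -0.002"
}}

```text
clock: 20.8
tool_pos: [0.6314, -0.074, 0.2065]
ee_rot: [0.002, 0.797, 0.604, 0.001]
ft_force: [0.1, -0.8, -2.8]
opening: 0.129
```

```bash
cat > k.py <<'E'
from h import *
import sys
np.set_printoptions(precision=4,suppress=True)
s=ctrl.sense();print(s["tool_pos"],s["ee_rot"],s["ft_force"],s["wrist_torque"],s["opening"],np.abs(s["qd"]).max())
w=vision.snapshot("wrist");cv2.imwrite(f"pics/k{sys.argv[1]}.png",w)
hsv=cv2.cvtColor(w,cv2.COLOR_BGR2HSV);m=cv2.inRange(hsv,(10,120,30),(25,255,255));m[:,:285]=0;m[:,360:]=0
for r in range(100,260,5):
    xs=np.nonzero(m[r])[0]
    if len(xs)>3: print(r,xs[0],xs[-1],(xs[0]+xs[-1])/2,end="; ")
W=cam("wrist",s);t=s["tool_pos"];Rt=q2R(s["ee_rot"]);Rb=down(-.2735);h=np.array([.6302,-.0739,.0525])
print("\npred basket knuckle",[proj(W,h+Rb@[y,x,0]).round(1) for y in(.026,.056) for x in(-.01,.01)])
print("pred lid knuckle end",[proj(W,t+Rt@[.022,x,.121]).round(1) for x in(-.01,.01)])
print(go([.6302,-.0739,.1735],-.2735))
E
python3 k.py 1
```

```text
[ 0.6314 -0.074   0.2065] [0.0018 0.7968 0.6043 0.0013] [ 0.136  -0.7503 -2.7519] [-0.0593  0.0253  0.0074] 0.12875675109436863 0.0035199317552309507
155 307 330 318.5; 160 307 330 318.5; 165 307 330 318.5; 170 307 330 318.5; 175 307 330 318.5; 180 307 330 318.5; 185 307 330 318.5; 200 309 332 320.5; 205 308 333 320.5; 210 308 333 320.5; 215 308 333 320.5; 220 308 333 320.5; 225 308 333 320.5; 
pred basket knuckle [array([306.6, 188.7]), array([330.8, 188.7]), array([306.2, 151.3]), array([331.1, 151.3])]
pred lid knuckle end [array([307.3, 199.8]), array([334.4, 199.8])]
(array([-0.1, -1.4, 33. ]), array([0.0043, 0.0001, 0.0004]))
```

>>> {"api": "arm_command", "payload": {
  "plan": "1 0 -1.2 0 0.0043 0 0; 1 0 -1.2 0 0.0043 0 0; 1 0 -1.2 10 0.0043 0 0; 1 0 -1.2 20 0.0043 0 0; 1 0 -1.2 28 0.0043 0 0; 1 0 -1.2 33 0.0043 0 0; 1 0 -1.2 33 0.0043 0 0; 1 0 -1.2 33 0.0043 0 0"
}}

```text
clock: 21.65
tool_pos: [0.6304, -0.0738, 0.1733]
ee_rot: [-0.0, 0.797, 0.604, -0.0]
ft_force: [0.6, -0.7, -2.5]
opening: 0.129
```

```bash
python3 k.py 2
python3 - <<'E'
from h import *
a=vision.snapshot("scene");cv2.imwrite("pics/s11.png",a);b=vision.snapshot("top");cv2.imwrite("pics/t11.png",b)
S=cam("scene");h=np.array([.6302,-.0739,.0525]);Rb=down(-.2735)
print([ (y,proj(S,h+Rb@[y,0,0]).round(1)) for y in(-.041,0,.041)])
hsv=cv2.cvtColor(a,cv2.COLOR_BGR2HSV);m=cv2.inRange(hsv,(10,120,60),(25,255,255));
n,l,st,ce=cv2.connectedComponentsWithStats(m)
for i in range(1,n):
    if st[i][4]>15: print(st[i],ce[i])
for n_ in("scene","top"):
  for l_ in("lid_bore","hinge_line","lid_tab"): print(n_,l_,[(r["at"],round(r["confidence"],2)) for r in spot_point(l_,n_)])
A=cv2.resize(a[140:290,250:370],(480,600),interpolation=cv2.INTER_CUBIC);w=cv2.imread("pics/k2.png")[120:260,280:360]
cv2.imwrite("pics/c11.png",np.hstack([A,cv2.resize(w,(320,600),interpolation=cv2.INTER_CUBIC)]))
E
```

```text
[ 0.6304 -0.0738  0.1733] [-0.0001  0.7968  0.6043 -0.0001] [ 0.5542 -0.6576 -2.498 ] [ 0.0078 -0.0181 -0.0195] 0.12896530410224596 0.01528202032285067
155 307 334 320.5; 160 307 334 320.5; 165 307 333 320.0; 170 307 334 320.5; 175 307 333 320.0; 180 307 333 320.0; 185 307 333 320.0; 190 308 333 320.5; 195 309 332 320.5; 200 309 332 320.5; 205 308 333 320.5; 210 308 333 320.5; 215 308 333 320.5; 220 308 333 320.5; 225 308 333 320.5; 
pred basket knuckle [array([307.1, 194.6]), array([334.3, 194.6]), array([306.7, 152.7]), array([334.8, 152.8])]
pred lid knuckle end [array([307.3, 199.8]), array([334.4, 199.8])]
(array([-0.1, -0.5,  0.3]), array([0.0007, 0.0001, 0.0003]))
[(-0.041, array([282.8, 264. ])), (0, array([303.2, 265.2])), (0.041, array([323.7, 266.3]))]
[ 542  117   97   58 2064] [591.8745155  147.88614341]
[555 154  10  10  23] [559.69565217 158.        ]
[275 260  58  12 404] [302.98019802 265.68316832]
[115 272  22  25 324] [126.01234568 285.0154321 ]
[195 274  19  25 304] [204.5   286.875]
[325 367  13  27 184] [331.73369565 379.48913043]
scene lid_bore []
scene hinge_line [([309.6, 254.7], 0.71), ([302.9, 260.2], 0.7)]
scene lid_tab []
top lid_bore []
top hinge_line []
top lid_tab []
```

View pics/c11.png

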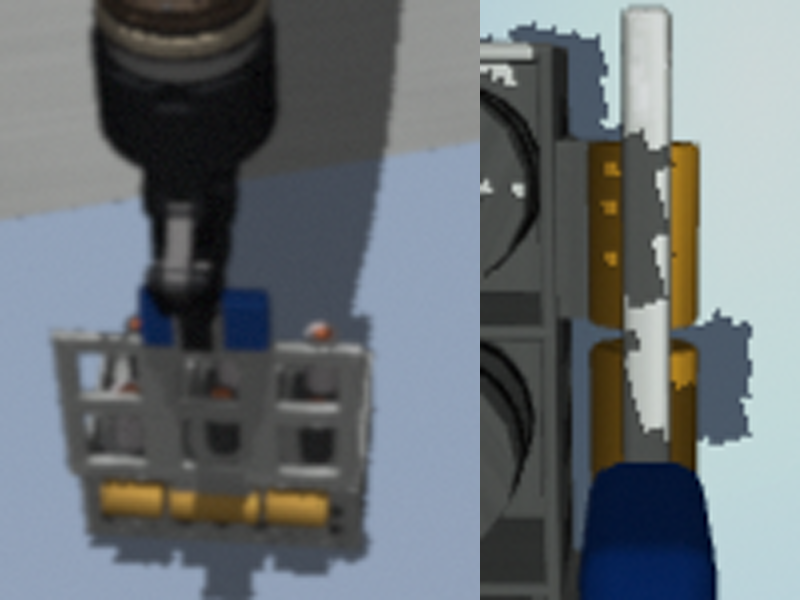

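Run:
```python
from h import *
a=cv2.imread("pics/s11.png");hsv=cv2.cvtColor(a,cv2.COLOR_BGR2HSV).astype(float)
sat=hsv[...,1]
wt=np.clip((sat-90)/110,0,1)*((hsv[...,0]>8)&(hsv[...,0]<28))
for x in range(274,335,2):
    col=sat[252:278,x]; 
    # subpixel bottom/top edges at sat=120
    idx=np.nonzero(col>120)[0]
    if len(idx)<3: print(x,"-");continue
    t,b=idx[0],idx[-1]
    top=t-(col[t]-120)/(col[t]-col[t-1]); bot=b+(col[b]-120)/(col[b]-col[b+1])
    print(x,round(top+252,2),round(bot+252,2),end=" | ")
S=cam("scene");h=np.array([.6302,-.0739,.0525])
print()
for d in([0,0,.002],[.002,0,0]): print(proj(S,h+d)-proj(S,h))
```

```text
274 -
276 260.36 268.03 | 278 259.62 268.11 | 280 259.9 268.14 | 282 259.8 268.14 | 284 260.23 268.23 | 286 260.27 268.4 | 288 260.18 268.57 | 290 260.61 267.5 | 292 262.36 266.74 | 294 262.65 269.14 | 296 262.72 269.45 | 298 262.94 269.37 | 300 263.42 269.21 | 302 263.67 269.45 | 304 263.7 269.96 | 306 263.66 270.16 | 308 263.87 269.82 | 310 263.88 269.85 | 312 263.62 270.28 | 314 262.91 269.71 | 316 263.65 268.67 | 318 261.94 270.23 | 320 262.4 270.35 | 322 262.21 270.46 | 324 262.36 270.54 | 326 262.36 270.69 | 328 262.44 270.88 | 330 262.69 270.7 | 332 -
334 -

[-0.04024781 -0.64287887]
[0.16433966 0.75555691]
```

>>> {"api": "arm_command", "payload": {
  "plan": "1 0 -0.2 -0.5 0 0 0; 1 0 -0.2 -0.5 0 0 0; 1 0 -0.2 -0.5 0 0 0; 1 0 -0.2 -0.5 0 0 0; 1 0 -0.2 -0.5 0 0 0"
}}

```text
clock: 22.6
tool_pos: [0.6302, -0.0738, 0.1742]
ee_rot: [0.0, 0.797, 0.604, 0.0]
ft_force: [0.5, 0.5, -3.1]
opening: 0.126
```

```bash
python3 k.py 3
python3 - <<'E'
from h import *
f=[]
for i in range(6):
    vision.snapshot("wrist");s=ctrl.sense();f.append(s["ft_force"])
print(np.mean(f,0),s["tool_pos"],s["opening"],s["clock"])
a=vision.snapshot("scene");sat=cv2.cvtColor(a,cv2.COLOR_BGR2HSV)[...,1].astype(float)
def bot(x):
    col=sat[252:278,x];b=np.nonzero(col>120)[0][-1];return 252+b+(col[b]-120)/(col[b]-col[b+1])
o=[x for x in list(range(278,288))+list(range(319,329))];m=list(range(295,313))
p=np.polyfit(o,[bot(x) for x in o],1);print("mid minus line px",np.mean([bot(x)-np.polyval(p,x) for x in m]))
E
```

```text
[ 0.6302 -0.0738  0.1742] [0.0002 0.7968 0.6043 0.    ] [ 0.5127  0.4803 -3.0874] [-0.0065  0.0235 -0.0092] 0.12585212961671324 0.0013684867565756753
155 308 334 321.0; 160 308 334 321.0; 165 307 334 320.5; 170 307 333 320.0; 175 307 333 320.0; 180 308 333 320.5; 185 308 333 320.5; 190 308 333 320.5; 195 310 332 321.0; 200 309 332 320.5; 205 308 333 320.5; 210 308 333 320.5; 215 308 333 320.5; 220 308 333 320.5; 225 308 333 320.5; 
pred basket knuckle [array([307.3, 194.4]), array([334.4, 194.4]), array([306.9, 152.7]), array([334.9, 152.7])]
pred lid knuckle end [array([307.3, 199.8]), array([334.4, 199.8])]
(array([-0.2,  0. ,  0.7]), array([0.0003, 0.0001, 0.0004]))
[-0.08761555  0.00586541 -3.23721761] [ 0.63027304 -0.07375254  0.17423117] 0.1275042409964582 22.95
mid minus line px -0.001555921265728936
```

```bash
python3 -c "
from h import *
print(close_job())"
```

```text
the job is handed in; nothing more can be done
None
```

Both cartridges are in the basket's two empty cells. The lid is held upright at the hinge with its knuckle between the basket's two knuckles. I handed the job in at about 23 s of the 64 s allowed.

- **Cartridges:** I gripped each one by its stem and lowered it until it touched the cell floor. Later wrist pictures show all six cells filled and the first cartridge standing upright.
- **Lid alignment:** In the last wrist picture the knuckle centres agree within about 0.5 px, or roughly 0.3 mm. In the scene picture the lid's knuckle sat about 0.3 px (roughly 0.9 mm) low. I raised the lid slightly, and it then read 0.00 px off the line of the other two knuckles.
- **Lid weight:** The grip is steady. The force averaged −3.2 N over six readings, against about 4.1 N expected for the lid. Readings with the lid hanging free ranged from −2.8 to −4.6 N, so I take the difference as sensor noise rather than the lid resting on the basket.

**Disagreements:**
- The scene and top cameras differed from the wrist camera by about 3 mm. I placed everything by the wrist camera and used the scene camera as a check on the hinge.
- The gripper was pushed up 5–10 mm as it closed on the cartridge stems, so I set them down by touch rather than by planned height.
- In the final pose the networks found neither the lid's bore nor its tab, and gave two differing places for the hinge line in the scene picture. The last alignment check therefore rests on colour edges.

I did not touch the bystanders or the yellow look-alikes. I did not check their positions separately at the end.

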